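Break the lid stay and shut the sample chest

TASK

The lid of the white sample chest is propped open by a folding stay. Break the stay by pushing the upright steel tab at its knee sideways, towards the lid's hinge, so that the stay is plainly bent while the lid is still up; then lower the lid until it is fully shut, without slamming it. Leave the open grey case and the bottle as they are.

Things in the scene. Friction and masses are not known exactly. Their poses are not given: they have to be found in the camera images.
- chest: White steel sample chest, 200 x 200 mm, 120 high, fixed to the bench. Origin: centre of underside, z up. Lid hinge: along chest x at y = -100, z = 120 mm; lid's free edge at y = +100 mm when shut. The folding stay, two 95 mm steel links, stands outside the -x end at x = -116 mm; its lower link turns on a pin at y = +90, z = 120 mm, the upper one is pinned to the lid 190 mm from the hinge.
- release (a point): Centre of the upright steel release tab, fixed to the lower link at the knee: 46 mm (along chest x) x 8 thick x 40 high, upright at the start. It is at chest x = -146 mm and, at the start, y = +48, z = 217 mm. To break the stay push its free-edge side about 20 to 35 mm level towards the hinge (chest -y), with about 3 to 15 N; it sinks and leans that way on a circle about the lower link's pin.
- chest_lid (a joint): Angle of the chest's dark grey lid, a slab 200 x 200 x 12 mm lying above the hinge plane when shut, with a 13 mm black lip on its free edge. 0 = propped 60 degrees above shut, as at the start (edge 300 mm above the bench); grows going down; 1.047 rad = fully shut. The hinge is stiff: the lid stays where it is left; once the stay is broken, about 1 to 6 N down near the free edge lowers it.
- stay_knee (a joint): Bend of the stay's knee: 0 = locked, a little over centre against its stop; 0.126 rad = straight; grows as the knee folds towards the hinge, to about 3.27 rad with the lid shut. While it is locked the lid cannot be pushed down.
- case_lid (a joint): Bystander: white lid of a small open grey plastic case, 130 x 140 x 55 mm, without a stay, fixed on the bench on the other side. 0 = shut, about 1.6 rad = standing open as at the start. To be left open.
- bottle: Bystander: loose amber bottle, 60 mm in diameter, 130 mm high, standing beyond the chest. Origin: centre of its underside.
There are look-alikes about, which are no part of the job. Leave any purple or yellow look-alike of the part that bears case_lid alone.

How it is judged (in metres and radians):
On the way:
1. the stay is broken: its knee is folded past straight while the lid is still more than half open (value of joint stay_knee above 0.35 rad and value of joint chest_lid below 0.5 rad), for 0.1 s.
At the end, for the whole second after the job is handed in: The chest's lid is at rest within 0.06 rad (about 3.5 degrees, 12 mm at the free edge) of fully shut with the stay folded, the case's lid still open (over 1.3 rad), and the bottle within 20 mm of where it stood (value of joint chest_lid above 0.987 rad and value of joint stay_knee above 2.5 rad and velocity of joint chest_lid below 0.05 rad/s and value of joint case_lid above 1.3 rad and distance of bottle from where it was at the start of the episode below 0.02 m); the robot touches nothing.
It fails at once if the lid slams: it goes down faster than 2.5 rad/s (0.5 m/s at its free edge) (velocity of joint chest_lid above 2.5 rad/s).
It fails at once if the case's lid is shut (under 1.2 rad) (value of joint case_lid below 1.2 rad).
It fails at once if the bottle is shoved more than 30 mm (distance of bottle from where it was at the start of the episode above 0.03 m).
It also fails if it takes over 42 s, if anything falls off the work surface, if the arm or the gripper's body presses on something with over 40 N, if the wrist force passes 120 N, or if a joint passes its speed limit or range.

ROBOT

A 6-joint arm with a two-finger parallel gripper is mounted at the origin on the work surface. World frame = base frame: x ahead of the robot, y to its left, z up, the work surface at z = 0. Lengths are in mm, angles in rad, forces in N, time in s.
With the tool pointing down it reaches from about 350 to 875 mm from the base axis. Payload 4.2 kg.
Tool frame: the origin (TCP) lies midway between the tips of the shut fingers; the grasp point (between the pads) lies 19 mm behind it; z points along the fingers, y is the line along which they close (so a half turn about z gives the same grasp; the last joint's range is limited). The gripper opens to 85 mm and grips with 20 to 120 N. Pads are 22 mm wide; open, the fingers measure 114 mm over their backs; the gripper's body (76 mm by 85 mm) begins 54 mm behind the grasp point. The pads swing forward as they close: fully open they stand 13 mm farther back than shut.
Start: joints at [-0.872, 0.385, 0.008, 0, -1.194, -0.259], TCP at [266.111, -565.495, 231.312] pointing down, gripper open.
Joint ranges: [-3.14, 3.14], [-1.21, 2.06], [-1.07, 1.41], [-3.16, 2.05], [-2.99, -0.16], [-3.1, 3.1]. Speed limits (rad/s): [2.79, 2.79, 3.14, 3.14, 3.14, 3.14].

INTERFACE

Orientations are given as a unit quaternion [x, y, z, w].
In Python, from bench import arm gives the robot as it stands. The module is installed in compiled form; this text tells all that it offers.
- The arm moves only by the shell command python3 -m handwheel 'ROWS' [OPENING]. ROWS is JSON, a list of rows, each an object of numbers: "x", "y", "z": the shift along the world's x, y, z each as a share of 20 cm, from -1 to 1; "ax", "ay", "az": the turn, a rotation vector about the world's x, y, z each as a share of 90 degrees, from -1 to 1. In form: [{"x": .., "y": .., "z": .., "ax": .., "ay": .., "az": ..}, ...]. A call has exactly 8 rows; each row shifts and turns the commanded pose from where the row before left it; what a row does not reach is not made up. A row lasts 1/10 s, in which the tool goes at most 50 mm and 8.59 degrees, less where a joint would pass 70% of its speed; a pose out of reach is approached as far as the arm can. A call with a number of a shift or a turn outside -1 to 1 is refused whole. A call with a gripper value outside its range is refused whole. OPENING is the opening, from -1 (shut) to 1 (fully open), set as the call begins (- or left out, the last holds). The fingers move at their own pace and stop on an object; the grip force is fixed at half the most. Time passes only in rows, so rows that do not move let the fingers close, or fill a call up. It gives the time, the measured TCP pose, the force, the opening and the grip force at its end, in the units of the state.
- arm.read_state(): the state, without advancing time (a new reading comes with each control period).
- arm.get_image(name): name is "scene" or "top"; returns the picture (420x560x3 uint8, red, green, blue); there is no depth.
- arm.camera_params(name): a dict with "K" (3x3 intrinsics, pixels), "k1" (the pictures are not rectified: a ray, as slopes to the right and down, at radius r is drawn at 1 + k1 r^2 times it, then the intrinsics apply), "position" and "orientation" of the camera in the world. Camera axes: x right, y down, z forward; pixel columns grow to the right and rows downward; lengths in mm; the calibration is good to about 2 mm. A picture is of the moment at which its call begins. camera_params takes no time and is no camera call.
- arm.job_done(): hands the job in; it is judged then, once.
The state is a dict: "clock": time; "joints": joint angles; "joint_vel": joint speeds; "joint_efforts": joint torques, N m; "position": TCP position; "ee_rot": TCP orientation; "contact_force": force on the tool from outside, world axes, zero at the start; "wrist_torque": the same for the moment, N m; "gripper_width": finger opening in mm; "grasp_force": force on a finger pad.
Only numpy, scipy, OpenCV 4.12 (cv2) and the standard library are available. Lean on these libraries where they do the work, as an engineer would, in place of code of your own. Each camera call takes 0.05 s, during which the arm holds its last target. There are 200 camera calls.

## Working session

There is one attempt and no reset: what is moved stays moved. The work goes in short steps, Python scripts to look and compute and a shell command to move; the robot and the scene stay as the last step left them, time stands still between calls to the robot, and variables do not carry over. Pictures are saved under pics/ and viewed, at most 10 in all, crops included, and the job is handed in when it is done.

```bash
mkdir -p pics; python3 - <<'E'
from bench import arm
import cv2
for n in ("scene","top"):
    im=arm.get_image(n); cv2.imwrite(f"pics/{n}0.png",im[:,:,::-1])
    p=arm.camera_params(n); print(n,p)
s=arm.read_state(); print(s["clock"],s["position"],s["ee_rot"],s["gripper_width"])
E
```

```text
scene {'K': array([[489.64437254,   0.        , 278.32027142],
       [  0.        , 489.64437254, 202.77013809],
       [  0.        ,   0.        ,   1.        ]]), 'k1': 0.015468607783912843, 'position': array([1327.95007488, -446.72032495,  773.1653415 ]), 'orientation': array([ 0.78675345,  0.41066937, -0.22160758, -0.40405416])}
top {'K': array([[495.57592148,   0.        , 275.40813794],
       [  0.        , 495.57592148, 213.40224994],
       [  0.        ,   0.        ,   1.        ]]), 'k1': -0.07146545398469237, 'position': array([ 394.4045016 ,   49.49312599, 1435.30459282]), 'orientation': array([-0.69946327,  0.71072684, -0.0577339 ,  0.04780463])}
0.1 [ 265.92057717 -565.06285913  230.3234211 ] [-2.18043900e-01  9.75938474e-01  9.43936660e-04 -2.47750162e-04] 85.35510699989806
```

View pics/scene0.png

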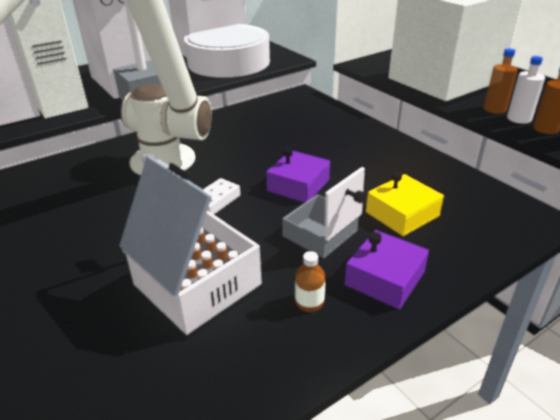

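View pics/top0.png

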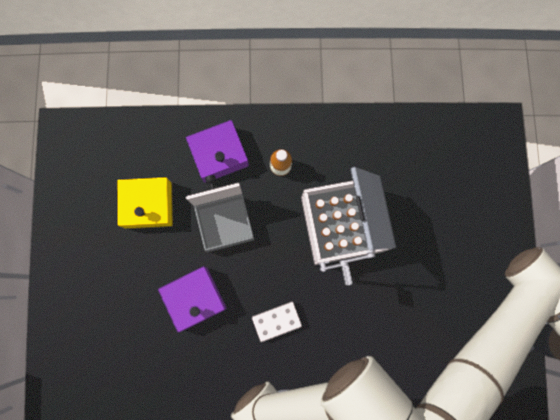

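The top view shows the white chest at about (345,222) with its lid hinged at right. The stay and tab are on its robot-facing end, near (346,272). The open grey case is at (222,217) and the bottle at (281,161). The purple and yellow boxes are look-alikes and stay untouched. Only one white chest has a grey lid and a stay. I'll confirm that in an enlarged crop and measure.

```bash
cat > h.py <<'E'
import numpy as np, cv2
from scipy.spatial.transform import Rotation as R
from bench import arm
def ray(n,uv):
    p=arm.camera_params(n);K=p["K"];d=(np.array(uv,float)-K[:2,2])/K[0,0]
    s=d.copy()
    for _ in range(10): s=d/(1+p["k1"]*(s@s))
    return p["position"],R.from_quat(p["orientation"]).apply([*s,1])
def onz(n,uv,z):
    o,d=ray(n,uv); return o+d*(z-o[2])/d[2]
def proj(n,P):
    p=arm.camera_params(n);c=R.from_quat(p["orientation"]).inv().apply(np.array(P)-p["position"])
    s=c[:2]/c[2]; return p["K"][0,0]*s*(1+p["k1"]*(s@s))+p["K"][:2,2]
E
python3 - <<'E'
from h import *
im=cv2.imread("pics/top0.png")
c=im[155:300,285:425]; c=cv2.resize(c,None,fx=4,fy=4,interpolation=cv2.INTER_CUBIC)
for i in range(0,140,20): cv2.putText(c,str(285+i),(i*4,10),0,.4,(0,255,0)); cv2.line(c,(i*4,0),(i*4,580),(0,90,0),1)
for i in range(0,145,20): cv2.putText(c,str(155+i),(0,i*4+10),0,.4,(0,255,0)); cv2.line(c,(0,i*4),(560,i*4),(0,90,0),1)
cv2.imwrite("pics/crop1.png",c)
A=onz("top",(303,192),120);B=onz("top",(313,264),120);print(A,B,np.linalg.norm(A-B)); print("tab",onz("top",(346,272),237),onz("top",(350,282),237),"bottle",onz("top",(281,156),130))
E
```

```text
[649.64935711 -46.33321057 120.        ] [455.20648712 -68.00425936 120.        ] 195.64678388773459
tab [ 429.11786424 -136.822134    237.        ] [ 404.97540699 -145.64353732  237.        ] bottle [748.04292815  11.59384487 130.        ]
```

View pics/crop1.png

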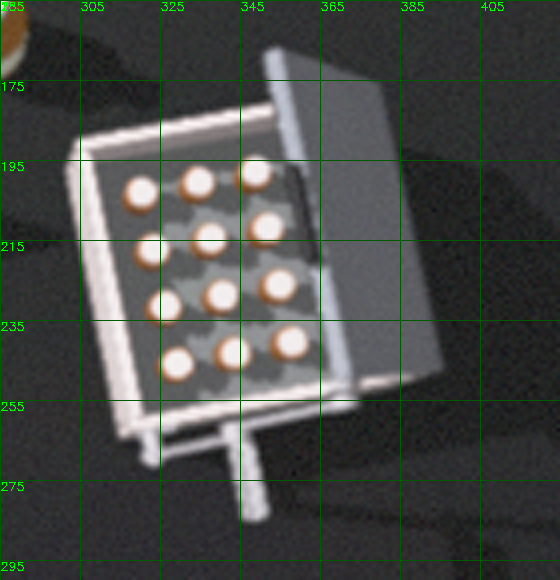

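The crop confirms the chest. Its free edge is the left rim, from (304,191) to (315,263). The lid's edge runs (351,168) to (370,253). The lower pin is near (322,268), and the tab runs from (343,262) to (349,285).

```bash
python3 - <<'E'
from h import *
from scipy.optimize import least_squares
# chest-frame points, top pixels
pts=[((100,0,293),(350.5,168)),((100,-10.4,299),(355,167)),((-100,0,293),(369,254.5)),((-100,-10.4,299),(373,251.5)),
 ((-169,52,237),(346,285)),((-169,44,237),(352,284)),((100,100,120),(305,191)),((-100,100,120),(315.5,264))]
def W(q,c): 
    a=np.cos(q[2]),np.sin(q[2]); return [q[0]+a[0]*c[0]-a[1]*c[1],q[1]+a[1]*c[0]+a[0]*c[1],c[2]]
f=lambda q:np.concatenate([proj("top",W(q,c))-u for c,u in pts])
r=least_squares(f,[560,-150,0.1],x_scale=[10,10,.1],loss='soft_l1'); q=r.x
print("pose",q.round(3)); print(f(q).reshape(-1,2).round(1))
for n,c in dict(tab=(-146,48,217),tabtop=(-146,48,237),edge=(0,0,293),edgeshut=(0,100,132),corner=(100,0,293),pin=(-116,90,120)).items(): print(n,np.round(W(q,c)),"top",proj("top",W(q,c)).round(),"scene",proj("scene",W(q,c)).round())
E
```

```text
pose [ 5.71497e+02 -1.64521e+02  1.61000e-01]
[[ 0.2  1. ]
 [ 0.4  0.6]
 [-1.2 -2.6]
 [-0.3 -0.6]
 [ 1.9  0.7]
 [-0.8  1.1]
 [-0.8 -0.7]
 [ 2.7 -0.7]]
tab [ 420. -141.  217.] top [346. 276.] scene [164. 170.]
tabtop [ 420. -141.  237.] top [348. 276.] scene [163. 162.]
edge [ 571. -165.  293.] top [359. 210.] scene [179. 173.]
edgeshut [555. -66. 132.] top [312. 226.] scene [227. 219.]
corner [ 670. -148.  293.] top [351. 169.] scene [212. 194.]
pin [443. -94. 120.] top [323. 269.] scene [193. 204.]
```

```bash
python3 - <<'E'
from h import *
im=cv2.imread("pics/scene0.png")
q=[571.5,-164.5,0.161];a=np.cos(q[2]),np.sin(q[2])
W=lambda c:[q[0]+a[0]*c[0]-a[1]*c[1],q[1]+a[1]*c[0]+a[0]*c[1],c[2]]
x0,y0=100,140;c=cv2.resize(im[y0:340,x0:350],None,fx=3,fy=3,interpolation=cv2.INTER_CUBIC)
for P,col in [((100,0,293),(0,255,0)),((-100,0,293),(0,255,0)),((100,-10.4,299),(0,255,255)),((-100,-10.4,299),(0,255,255)),((100,100,120),(255,0,0)),((-100,100,120),(255,0,0)),((100,100,0),(255,0,0)),((100,-100,120),(255,0,0)),((100,-100,0),(255,0,0)),((-146,48,237),(0,0,255)),((-169,48,237),(0,0,255))]:
    u=(proj("scene",W(P))-[x0,y0])*3; cv2.circle(c,(int(u[0]),int(u[1])),4,col,1)
cv2.imwrite("pics/crop2.png",c)
E
```

```text
(no output)
```

View pics/crop2.png

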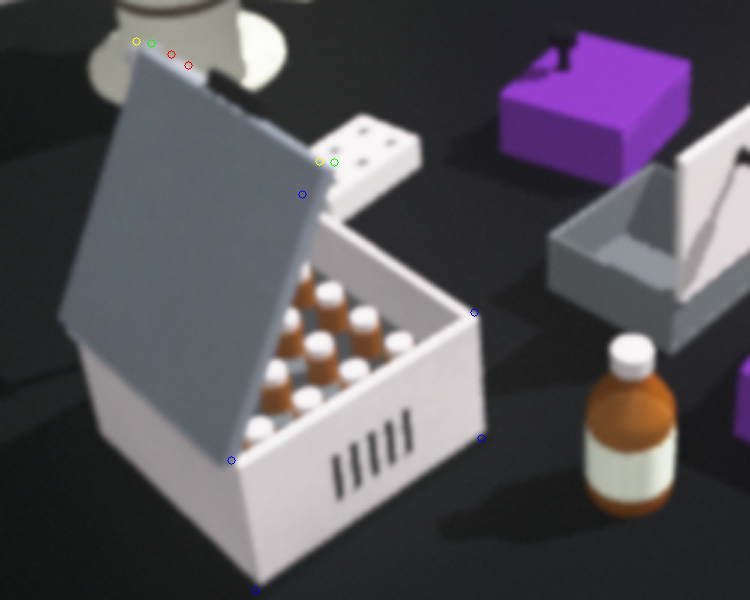

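```bash
python3 -m handwheel '[{"x":0.055,"y":0.2,"z":0.045,"az":-0.022},{"x":0.055,"y":0.2,"z":0.045,"az":-0.022},{"x":0.055,"y":0.2,"z":0.045,"az":-0.022},{"x":0.055,"y":0.2,"z":0.045,"az":-0.022},{"x":0.055,"y":0.2,"z":0.045,"az":-0.022},{"x":0.055,"y":0.2,"z":0.045,"az":-0.022},{"x":0.055,"y":0.2,"z":0.045,"az":-0.022},{"x":0.055,"y":0.2,"z":0.045,"az":-0.022}]' -1
```

```text
invalid input at $[0]: expected keys x, y, z, ax, ay, az
```

```bash
python3 -m handwheel '[{"x":0.055,"y":0.2,"z":0.045,"ax":0,"ay":0,"az":-0.022},{"x":0.055,"y":0.2,"z":0.045,"ax":0,"ay":0,"az":-0.022},{"x":0.055,"y":0.2,"z":0.045,"ax":0,"ay":0,"az":-0.022},{"x":0.055,"y":0.2,"z":0.045,"ax":0,"ay":0,"az":-0.022},{"x":0.055,"y":0.2,"z":0.045,"ax":0,"ay":0,"az":-0.022},{"x":0.055,"y":0.2,"z":0.045,"ax":0,"ay":0,"az":-0.022},{"x":0.055,"y":0.2,"z":0.045,"ax":0,"ay":0,"az":-0.022},{"x":0.055,"y":0.2,"z":0.045,"ax":0,"ay":0,"az":-0.022}]' -1
```

```text
clock: 0.9
position: [353.9, -243.8, 303.4]
ee_rot: [-0.081, 0.997, 0.0, -0.0]
contact_force: [1.7, -0.9, 0.1]
gripper_width: -0.2
grasp_force: 0.0
```

```bash
python3 -m handwheel '[{"x":0.057,"y":0.185,"z":0,"ax":0,"ay":0,"az":0},{"x":0.057,"y":0.185,"z":0,"ax":0,"ay":0,"az":0},{"x":0.057,"y":0.185,"z":0,"ax":0,"ay":0,"az":0},{"x":0.057,"y":0.185,"z":0,"ax":0,"ay":0,"az":0},{"x":0,"y":0,"z":-0.13,"ax":0,"ay":0,"az":0},{"x":0,"y":0,"z":-0.13,"ax":0,"ay":0,"az":0},{"x":0,"y":0,"z":-0.13,"ax":0,"ay":0,"az":0},{"x":0,"y":0,"z":-0.12,"ax":0,"ay":0,"az":0}]' && python3 - <<'E'
from h import *
im=arm.get_image("top");cv2.imwrite("pics/t1.png",cv2.resize(im[150:330,260:440,::-1],None,fx=3.3,fy=3.3,interpolation=cv2.INTER_CUBIC))
E
```

```text
clock: 1.7
position: [399.1, -97.3, 200.0]
ee_rot: [-0.082, 0.997, 0.0, -0.0]
contact_force: [1.5, 0.4, 0.1]
gripper_width: 0.1
grasp_force: 0.0
```

View pics/t1.png

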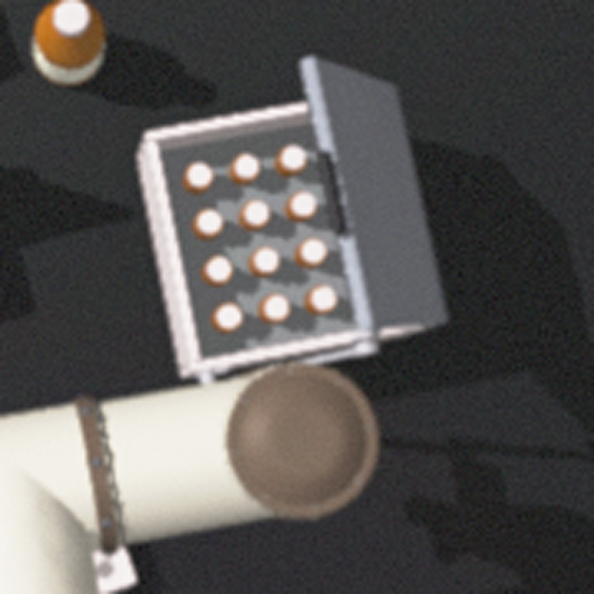

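The wrist hides the tab, and nothing is in contact yet. I'll push gently along chest -y.

```bash
python3 -m handwheel '[{"x":0.006,"y":-0.04,"z":0,"ax":0,"ay":0,"az":0},{"x":0.006,"y":-0.04,"z":0,"ax":0,"ay":0,"az":0},{"x":0.006,"y":-0.04,"z":0,"ax":0,"ay":0,"az":0},{"x":0.005,"y":-0.03,"z":0,"ax":0,"ay":0,"az":0},{"x":0.004,"y":-0.02,"z":0,"ax":0,"ay":0,"az":0},{"x":0.003,"y":-0.02,"z":0,"ax":0,"ay":0,"az":0},{"x":0.003,"y":-0.02,"z":0,"ax":0,"ay":0,"az":0},{"x":0.003,"y":-0.02,"z":0,"ax":0,"ay":0,"az":0}]'
```

```text
clock: 2.55
position: [406.4, -143.4, 200.9]
ee_rot: [-0.081, 0.997, 0.001, -0.001]
contact_force: [-0.2, 4.8, -2.1]
gripper_width: -0.2
grasp_force: 2.2
```

```bash
python3 -m handwheel '[{"x":0.003,"y":-0.02,"z":0,"ax":0,"ay":0,"az":0},{"x":0.003,"y":-0.02,"z":0,"ax":0,"ay":0,"az":0},{"x":0.003,"y":-0.02,"z":0,"ax":0,"ay":0,"az":0},{"x":0.003,"y":-0.02,"z":0,"ax":0,"ay":0,"az":0},{"x":0.003,"y":-0.02,"z":0,"ax":0,"ay":0,"az":0},{"x":0,"y":0,"z":0,"ax":0,"ay":0,"az":0},{"x":0,"y":0,"z":0,"ax":0,"ay":0,"az":0},{"x":0,"y":0,"z":0,"ax":0,"ay":0,"az":0}]'
```

```text
clock: 3.35
position: [409.5, -163.5, 201.2]
ee_rot: [-0.082, 0.997, 0.0, -0.001]
contact_force: [-1.8, 3.5, -1.3]
gripper_width: -0.4
grasp_force: 1.8
```

```bash
python3 -m handwheel '[{"x":0,"y":0.06,"z":0,"ax":0,"ay":0,"az":0},{"x":0,"y":0.06,"z":0.1,"ax":0,"ay":0,"az":0},{"x":0,"y":0,"z":0.2,"ax":0,"ay":0,"az":0},{"x":0,"y":0,"z":0.2,"ax":0,"ay":0,"az":0},{"x":0,"y":-0.2,"z":0.2,"ax":0,"ay":0,"az":0},{"x":0,"y":-0.24,"z":0,"ax":0,"ay":0,"az":0},{"x":0,"y":-0.24,"z":0,"ax":0,"ay":0,"az":0},{"x":0,"y":-0.24,"z":0,"ax":0,"ay":0,"az":0}]' && python3 - <<'E'
from h import *
im=arm.get_image("top");s=arm.get_image("scene")
a=cv2.resize(im[150:330,260:440,::-1],(380,380),interpolation=cv2.INTER_CUBIC)
b=cv2.resize(s[130:330,90:290,::-1],(380,380),interpolation=cv2.INTER_CUBIC)
cv2.imwrite("pics/t2.png",np.hstack([a,b]))
E
```

```text
clock: 4.15
position: [410.3, -320.9, 338.3]
ee_rot: [-0.082, 0.997, -0.002, 0.001]
contact_force: [1.5, 1.1, -0.3]
gripper_width: -0.3
grasp_force: 0.0
```

View pics/t2.png

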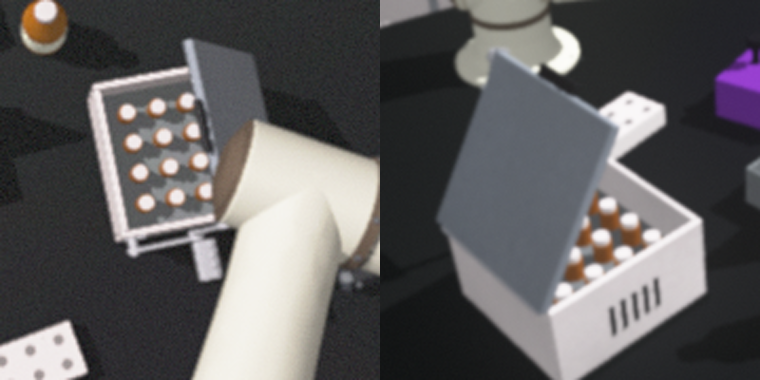

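The tab is now visibly leaning. In the top crop it looks widened at (203,258), and the free edge has shifted only about 2.5 px, so the knee is at roughly 0.6 rad with the lid still up. Next I'll move behind the lid's outer face near its free edge.

```bash
python3 -m handwheel '[{"x":0.15,"y":0.1,"z":0,"ax":0,"ay":0,"az":0},{"x":0.15,"y":0.1,"z":0,"ax":0,"ay":0,"az":0},{"x":0.15,"y":0.1,"z":0,"ax":0,"ay":0,"az":0},{"x":0.15,"y":0.1,"z":0,"ax":0,"ay":0,"az":0},{"x":0,"y":0,"z":-0.15,"ax":0,"ay":0,"az":0},{"x":0,"y":0,"z":-0.15,"ax":0,"ay":0,"az":0},{"x":-0.01,"y":0.06,"z":0,"ax":0,"ay":0,"az":0},{"x":-0.01,"y":0.06,"z":0,"ax":0,"ay":0,"az":0}]'; python3 - <<'E'
import numpy as np
# TCP path (chest y,z) for contact s=180 on outer face, +y tip corner (14.5 mm); world steps per row
s=180;ph=np.radians([58,50,42,34,26,18,10,4,0,-2])
y=-100+s*np.cos(ph)-12*np.sin(ph)-14.5; z=120+s*np.sin(ph)+12*np.cos(ph)
xc=-50;X=571.5+.987*xc-.1603*y;Y=-164.5+.1603*xc+.987*y
print(np.c_[np.degrees(ph),X,Y,z].round(0))
E
```

```text
clock: 5.05
position: [526.1, -214.1, 277.6]
ee_rot: [-0.082, 0.997, -0.001, 0.0]
contact_force: [0.2, -0.1, 1.0]
gripper_width: 0.5
grasp_force: 0.0
[[  58.  527. -201.  279.]
 [  50.  523. -180.  266.]
 [  42.  520. -161.  249.]
 [  34.  518. -145.  231.]
 [  26.  515. -131.  210.]
 [  18.  514. -120.  187.]
 [  10.  512. -113.  163.]
 [   4.  512. -109.  145.]
 [   0.  512. -108.  132.]
 [  -2.  512. -108.  126.]]
```

```bash
python3 -m handwheel '[{"x":0,"y":0.033,"z":0,"ax":0,"ay":0,"az":0},{"x":0,"y":0.033,"z":0,"ax":0,"ay":0,"az":0},{"x":-0.006,"y":0.035,"z":-0.022,"ax":0,"ay":0,"az":0},{"x":-0.006,"y":0.035,"z":-0.022,"ax":0,"ay":0,"az":0},{"x":-0.006,"y":0.035,"z":-0.022,"ax":0,"ay":0,"az":0},{"x":-0.005,"y":0.032,"z":-0.028,"ax":0,"ay":0,"az":0},{"x":-0.005,"y":0.032,"z":-0.028,"ax":0,"ay":0,"az":0},{"x":-0.005,"y":0.032,"z":-0.028,"ax":0,"ay":0,"az":0}]'
```

```text
clock: 5.85
position: [520.4, -162.0, 249.2]
ee_rot: [-0.082, 0.997, -0.001, 0.002]
contact_force: [-0.6, -0.3, 7.1]
gripper_width: -0.4
grasp_force: 2.7
```

```bash
python3 -m handwheel '[{"x":-0.004,"y":0.027,"z":-0.03,"ax":0,"ay":0,"az":0},{"x":-0.004,"y":0.027,"z":-0.03,"ax":0,"ay":0,"az":0},{"x":-0.004,"y":0.027,"z":-0.03,"ax":0,"ay":0,"az":0},{"x":-0.004,"y":0.023,"z":-0.035,"ax":0,"ay":0,"az":0},{"x":-0.004,"y":0.023,"z":-0.035,"ax":0,"ay":0,"az":0},{"x":-0.004,"y":0.023,"z":-0.035,"ax":0,"ay":0,"az":0},{"x":-0.002,"y":0.018,"z":-0.038,"ax":0,"ay":0,"az":0},{"x":-0.002,"y":0.018,"z":-0.038,"ax":0,"ay":0,"az":0}]'
```

```text
clock: 6.65
position: [514.2, -123.8, 192.9]
ee_rot: [-0.082, 0.997, -0.0, 0.001]
contact_force: [0.9, 1.3, 5.0]
gripper_width: -0.2
grasp_force: 2.0
```

```bash
python3 -m handwheel '[{"x":-0.002,"y":0.018,"z":-0.038,"ax":0,"ay":0,"az":0},{"x":-0.003,"y":0.012,"z":-0.04,"ax":0,"ay":0,"az":0},{"x":-0.003,"y":0.012,"z":-0.04,"ax":0,"ay":0,"az":0},{"x":-0.003,"y":0.012,"z":-0.04,"ax":0,"ay":0,"az":0},{"x":0,"y":0.007,"z":-0.03,"ax":0,"ay":0,"az":0},{"x":0,"y":0.007,"z":-0.03,"ax":0,"ay":0,"az":0},{"x":0,"y":0,"z":0,"ax":0,"ay":0,"az":0},{"x":0,"y":0,"z":0,"ax":0,"ay":0,"az":0}]'
```

```text
clock: 7.45
position: [510.1, -110.8, 147.8]
ee_rot: [-0.081, 0.997, 0.0, -0.002]
contact_force: [-0.9, 0.5, 0.9]
gripper_width: -0.1
grasp_force: 0.0
```

```bash
python3 -m handwheel '[{"x":0,"y":0,"z":-0.015,"ax":0,"ay":0,"az":0},{"x":0,"y":0,"z":-0.015,"ax":0,"ay":0,"az":0},{"x":0,"y":0,"z":-0.015,"ax":0,"ay":0,"az":0},{"x":0,"y":0,"z":-0.015,"ax":0,"ay":0,"az":0},{"x":0,"y":0,"z":-0.015,"ax":0,"ay":0,"az":0},{"x":0,"y":0,"z":0,"ax":0,"ay":0,"az":0},{"x":0,"y":0,"z":0,"ax":0,"ay":0,"az":0},{"x":0,"y":0,"z":0,"ax":0,"ay":0,"az":0}]'
```

```text
clock: 8.25
position: [511.5, -110.8, 133.6]
ee_rot: [-0.082, 0.997, -0.0, -0.0]
contact_force: [-0.1, 0.8, -0.7]
gripper_width: -0.1
grasp_force: 0.0
```

```bash
python3 -m handwheel '[{"x":0,"y":0,"z":-0.007,"ax":0,"ay":0,"az":0},{"x":0,"y":0,"z":0,"ax":0,"ay":0,"az":0},{"x":0,"y":0,"z":-0.007,"ax":0,"ay":0,"az":0},{"x":0,"y":0,"z":0,"ax":0,"ay":0,"az":0},{"x":0,"y":0,"z":-0.005,"ax":0,"ay":0,"az":0},{"x":0,"y":0,"z":0,"ax":0,"ay":0,"az":0},{"x":0,"y":0,"z":0,"ax":0,"ay":0,"az":0},{"x":0,"y":0,"z":0,"ax":0,"ay":0,"az":0}]'
```

```text
clock: 9.05
position: [511.7, -110.7, 132.0]
ee_rot: [-0.082, 0.997, -0.0, 0.001]
contact_force: [-4.5, 2.2, 10.9]
gripper_width: 0.3
grasp_force: 5.5
```

Contact is firm at z = 132 mm, which is the shut height, with about 11 N. I'll lift away and check.

```bash
python3 -m handwheel '[{"x":0,"y":0,"z":0.1,"ax":0,"ay":0,"az":0},{"x":0,"y":0,"z":0.2,"ax":0,"ay":0,"az":0},{"x":0,"y":0,"z":0.2,"ax":0,"ay":0,"az":0},{"x":0,"y":-0.2,"z":0.1,"ax":0,"ay":0,"az":0},{"x":-0.1,"y":-0.2,"z":0,"ax":0,"ay":0,"az":0},{"x":-0.1,"y":-0.2,"z":0,"ax":0,"ay":0,"az":0},{"x":-0.1,"y":-0.2,"z":0,"ax":0,"ay":0,"az":0},{"x":-0.1,"y":-0.2,"z":0,"ax":0,"ay":0,"az":0}]' && python3 -m handwheel '[{"x":-0.1,"y":-0.2,"z":0,"ax":0,"ay":0,"az":0},{"x":-0.1,"y":-0.2,"z":0,"ax":0,"ay":0,"az":0},{"x":0,"y":-0.2,"z":0,"ax":0,"ay":0,"az":0},{"x":0,"y":-0.2,"z":0,"ax":0,"ay":0,"az":0},{"x":0,"y":0,"z":0,"ax":0,"ay":0,"az":0},{"x":0,"y":0,"z":0,"ax":0,"ay":0,"az":0},{"x":0,"y":0,"z":0,"ax":0,"ay":0,"az":0},{"x":0,"y":0,"z":0,"ax":0,"ay":0,"az":0}]' && python3 - <<'E'
from h import *
im=arm.get_image("top");s=arm.get_image("scene")
a=cv2.resize(im[110:310,170:440,::-1],(500,370),interpolation=cv2.INTER_CUBIC)[:,100:]
b=cv2.resize(s[130:330,90:290,::-1],(370,370),interpolation=cv2.INTER_CUBIC)
cv2.imwrite("pics/t3.png",np.hstack([a,b]))
E
```

```text
clock: 9.85
position: [430.5, -311.9, 250.0]
ee_rot: [-0.082, 0.997, -0.0, 0.0]
contact_force: [1.2, -1.1, 0.1]
gripper_width: 0.2
grasp_force: 0.0
clock: 10.65
position: [391.8, -469.6, 250.4]
ee_rot: [-0.082, 0.997, -0.0, 0.0]
contact_force: [0.1, -0.4, -0.3]
gripper_width: 0.3
grasp_force: 0.0
```

View pics/t3.png

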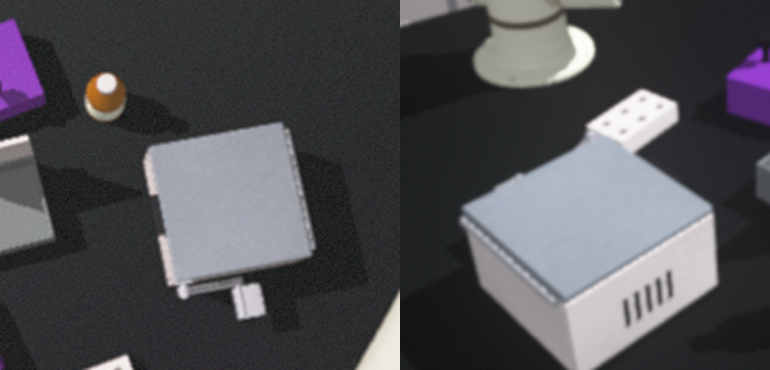

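The lid lies flat and shut at (235,200) in the left panel, with the stay folded beside it at (215,295). The bottle at (106,97) and the open case have not moved, and the arm is clear. Handing in.

```bash
python3 -c "
from bench import arm
print(arm.job_done())"
```

```text
the job is handed in; nothing more can be done
None
```

I broke the stay with the lid still up, lowered the lid gently until it was fully shut, and handed the job in at about 10.7 s; the case and bottle were untouched, and no verdict was returned.

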